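# Hold the UV timer dial on its third click with the ramekin centred on the stage

### The job

Sanitise the small white ramekin: set it upright, gently and without dropping it, in the middle of the ring on the steel stage plate, between the two stops, and let go of it. Only then turn the spring-return timer dial clockwise past its first two clicks to the third and finish there, still gripping and holding the dial against its spring, because the lamp only runs while the dial is held. Leave everything else on the shelf where it stands.

Things in the scene. Friction and masses are not known exactly. Their poses are not given: they have to be found in the camera images.
- ramekin: Small straight-sided round ramekin, white ceramic, 60 mm outside diameter, 36 mm high, wall 4 mm, about 80 to 155 g, standing upright on the shelf; origin under its centre. It can be gripped across its outside from above.
- stage: UV stage, fixed: square steel plate on a grey base, plate top 16 mm above the shelf, 130 mm (x) by 140 mm (y). A white lamp bar stands along its +x edge, near face 76 mm from the plate centre, top 62 mm above the shelf. Two steel stops run along x at y = +41 and -41 mm: 50 mm long, 8 mm thick, 12 mm high over the plate. Origin under the plate centre, z up.
- stage_centre (a point): Point on the plate's top face at the middle of the engraved ring (66 mm across), midway between the stops, which leave 74 mm clear between them; axes as the stage's. The sides towards -x and +x are open: room for fingers that close along x.
- timer: Timer box, fixed: white plastic, 120 x 120 mm, 55 mm high, dial on top. Origin under its centre, z up. At rest the dial's pointer points to the box's -x. Flat black marks around the dial: a dash at rest, then one, two and three dots at the first, second and third click, clockwise from above.
- dial_grip (a point): Point on the dial's vertical axis, 89 mm above the shelf, where the TCP grips; turns with the dial. The dial is a disc 66 mm across, its top 9 mm above the box, with an upright black grip bar across it: 60 mm long, 14 mm thick, top 39 mm above the box. The bar lies along this point's x; its pointer end (white line on top) is towards -x.
- dial (a joint): Dial angle, rad: 0 at rest, growing clockwise from above. Clicks (spring detents) at 0.4, 0.8, 1.2, with a small hump to cross about 0.2 before each; hard stop at 1.45. A spring always returns it to 0 when released: about 0.06 N m at rest, 0.18 N m at the third click; the humps add up to about 0.04 N m.
- feeding_dish: Bystander: shallow round terracotta dish, 120 mm across the rim, 28 mm high; origin under its centre.
- tongs: Bystander: steel tongs lying flat, about 190 mm long and 14 mm high; origin at mid-length on the underside.
- scoop: Bystander: green plastic scoop, 155 mm long, 30 mm high; origin on the underside near mid-length.
- jar: Bystander: clear acrylic jar with a screw lid, 72 mm across, 110 mm high; origin under its centre.
- mist_bottle: Bystander: slim round bottle, 60 mm across, 160 mm high; origin under its centre.
Things that resemble listed ones, but are neither listed nor needed, are in the scene too. Several things have the shape of the ramekin; the one meant has the colours described above. Leave any red look-alike of the timer alone.

How it is judged:
By the outcome, as a careful person would: the job done as asked, in the order asked, and still so for the second after the job is handed in, while the arm keeps its last pose, push and grip.
It also fails if it takes over 58 s, if anything falls off the work surface, if the arm or the gripper's body presses on something with over 40 N, if the wrist force passes 120 N, or if a joint passes its speed limit or range.

### The arm

A 6-joint arm with a two-finger parallel gripper is mounted at the origin on the work surface. World frame = base frame: x ahead of the robot, y to its left, z up, the work surface at z = 0. Lengths are in m, angles in rad, forces in N, time in s.
With the tool pointing down it reaches from about 0.35 to 0.775 m from the base axis. Payload 5.5 kg.
Tool frame: the origin (TCP) lies between the finger pads, 19 mm behind the fingertips; this is the grasp point; z points along the fingers, y is the line along which they close (so a half turn about z gives the same grasp; the last joint's range is limited). The gripper opens to 85 mm and grips with 20 to 120 N. Pads are 22 mm wide; open, the fingers measure 114 mm over their backs; the gripper's body (76 mm by 85 mm) begins 54 mm behind the grasp point. The pads swing forward as they close: fully open they stand 13 mm farther back than shut.
Start: joints at [-1.469, 0.313, 0.046, 1.304, 0, 1.431], TCP at [0.138, -0.558, 0.25] pointing down, gripper open.
Joint ranges: [-2.76, 2.76], [-0.86, 1.69], [-1.03, 1.26], [-2.2, 2.34], [-1.47, 1.5], [-3.14, 3.14]. Speed limits (rad/s): [2.57, 2.57, 3.14, 3.14, 3.14, 3.14].

### API

Orientations are given as a unit quaternion [w, x, y, z].
In Python, from plant import * gives the robot as it stands.
- The arm moves only by the tool carry_out, never from a script. Its argument "deltas" is a list of rows, each an object of numbers: "tx", "ty", "tz": the shift along the tool's x, y, z in m; "spin": the turn about the tool's z in rad. A call has 1 to 10 rows; each row is the pose to reach, as a shift and turn from the pose commanded when the call began, along the tool's axes at that moment; what a row does not reach only later rows make up. A row lasts 1/8 s, in which the tool goes at most 62.5 mm and 10.7 degrees, less where a joint would pass 70% of its speed; a pose out of reach is approached as far as the arm can. A call with a gripper value outside its range is refused whole. "fingers" is the finger opening in m, from 0 to 0.0854, set as the call begins (left out, the last holds). The fingers move at their own pace and stop on an object; the grip force is fixed at half the most. Time passes only in rows, so rows that repeat a pose let the fingers close. It gives the time, the measured TCP pose, the force, the opening and the grip force at its end, in the units of the state.
- observe(): the state, without advancing time (a new reading comes with each control period).
- snapshot(name): name is "scene" or "side" or "wrist"; returns the picture (480x640x3 uint8, red, green, blue); there is no depth.
- camera_info(name): a dict with "fx", "fy", "cx", "cy" (pixels), "T" (4x4, takes a point from camera to world coordinates); the wrist camera has in their place "mount" (4x4, takes a point from camera to tool coordinates, whose origin is the TCP and whose axes are the flange's). Camera axes: x right, y down, z forward; pixel columns grow to the right and rows downward; lengths in m; the calibration is good to about 2 mm. The wrist camera is an equidistant fisheye: a pixel r from the principal point sees the ray r / f radians off the axis. A picture is of the moment at which its call begins: read the wrist's pose just before it. camera_info takes no time and is no camera call.
- sign_off(): hands the job in; it is judged then, once.
Trained networks look in the newest picture that a camera, given by its name, has taken for a name from the list of things; names that differ only in an ending like _2 or _b are one class to them, and where a whole thing is asked for, a point or a joint stands for the part that bears it (a point fixed in the world has none). Each returns a list of dicts, best first, with "p" (0 to 1); they miss things now and then, are a little off and sometimes report something else, mostly with a low value. They report only what shows in the picture. A call takes as long as a camera call. They do not tell look-alikes from the thing itself.
- recognise(camera, target): "centre" ([x, y, z] in m, in world coordinates, good to about 4 mm: the middle of the surface that is visible of it).
The state is a dict: "time_s": time; "joint_positions": joint angles; "joint_vel": joint speeds; "joint_torque": joint torques, N m; "eef_pos": TCP position; "tcp_rot": TCP orientation; "contact_force": force on the tool from outside, world axes, zero at the start; "moment": the same for the moment, N m; "grip_width": opening from 0.0 (shut) to 1.0 (fully open); "gripper_force": force on a finger pad.
Only numpy, scipy, OpenCV 4.12 (cv2) and the standard library are available. Lean on these libraries where they do the work, as an engineer would, in place of code of your own. Each camera call takes 0.05 s, during which the arm holds its last target. There are 200 camera calls.

## Working session

There is one attempt and no reset: what is moved stays moved. The work goes in short steps, Python scripts to look and compute and a tool call to move; the robot and the scene stay as the last step left them, time stands still between calls to the robot, and variables do not carry over. Pictures are saved under pics/ and viewed, at most 10 in all, crops included, and the job is handed in when it is done.

Besides the shell and the picture viewer there is one more tool, called as a command line: name --argument value ..., lists and objects as JSON in quotes. carry_out: Moves the arm, as the interface text tells. Its arguments: {"type":"object","properties":{"deltas":{"type":"array","items":{"type":"object","properties":{"tx":{"type":"number"},"ty":{"type":"number"},"tz":{"type":"number"},"spin":{"type":"number"}}}},"fingers":{"type":"number"}},"required":["deltas"]}

```bash
mkdir -p pics
cat > h.py <<'E'
from plant import *
import numpy as np, cv2
from scipy.spatial.transform import Rotation as R
def save(n,f):
    im=snapshot(n); cv2.imwrite('pics/'+f,im[:,:,::-1]); return im
def px(n,P):
    c=camera_info(n); T=np.array(c['T']); p=np.linalg.inv(T)@np.append(P,1)
    return np.round([c['fx']*p[0]/p[2]+c['cx'],c['fy']*p[1]/p[2]+c['cy']],0)
def ray(n,u,v,z):
    c=camera_info(n); T=np.array(c['T']); d=T[:3,:3]@np.array([(u-c['cx'])/c['fx'],(v-c['cy'])/c['fy'],1]); o=T[:3,3]
    return o+d*(z-o[2])/d[2]
def wray(u,v,s=None):
    c=camera_info('wrist'); s=s or observe()
    M=np.array(c['mount']); q=s['tcp_rot']; Rw=R.from_quat([q[1],q[2],q[3],q[0]]).as_matrix()
    a=np.array([u-c['cx'],v-c['cy']]); r=np.linalg.norm(a); t=r/c['fx']
    d=np.append(a/max(r,1e-9)*np.sin(t),np.cos(t))
    return np.array(s['eef_pos'])+Rw@M[:3,3], Rw@M[:3,:3]@d
def wpt(u,v,z,s=None):
    o,d=wray(u,v,s); return o+d*(z-o[2])/d[2]
E
python3 - <<'E'
from h import *
s=observe(); print(s)
a=save('scene','scene0.png');b=save('side','side0.png')
for n in('scene','side'):
  print(n,np.round(camera_info(n)['T'],2).tolist())
  for t in('ramekin','stage','timer','dial_grip','feeding_dish','jar','mist_bottle','tongs','scoop'):
    for r in recognise(n,t)[:5]: print(n,t,round(r['p'],2),np.round(r['centre'],3),px(n,r['centre']))
print(camera_info('wrist'))
E
```

```text
{'time_s': 0.0, 'joint_positions': array([-1.46859203e+00,  3.13952901e-01,  4.49705825e-02,  1.30359660e+00,
        1.89837195e-05,  1.43121136e+00]), 'joint_vel': array([-0.00065899,  0.00021965,  0.00065581, -0.0006491 ,  0.00020148,
        0.0011521 ]), 'joint_torque': array([-4.97424971e-04, -4.80624747e+01,  2.98533458e+01,  1.93599978e-02,
       -1.43660513e-04,  8.02931993e-06]), 'eef_pos': array([ 0.13763298, -0.55779086,  0.24913243]), 'tcp_rot': array([-8.90960778e-04,  9.92700747e-01,  1.20600301e-01,  2.61478126e-05]), 'contact_force': array([-0.2100808 ,  0.52741895, -0.4019229 ]), 'moment': array([ 0.0202247 , -0.01994799, -0.03452403]), 'gripper_force': 0.0, 'grip_width': 0.9968059196956608}
scene [[0.21, 0.69, -0.7, 1.23], [0.98, -0.15, 0.14, -0.17], [-0.01, -0.71, -0.7, 0.77], [0.0, 0.0, 0.0, 1.0]]
scene ramekin 0.95 [ 0.377 -0.378  0.022] [167. 232.]
scene ramekin 0.82 [ 0.501 -0.446  0.021] [135. 274.]
scene ramekin 0.61 [ 0.472 -0.337  0.02 ] [184. 257.]
scene stage 0.8 [0.668 0.112 0.018] [398. 290.]
scene stage 0.62 [ 0.589 -0.112  0.064] [288. 266.]
scene t
[... 1258 characters left out ...]
jar 0.95 [ 0.722 -0.258  0.071] [300. 208.]
side mist_bottle 0.55 [ 0.699 -0.373  0.078] [322. 194.]
side tongs 0.91 [0.379 0.011 0.009] [376. 303.]
side tongs 0.69 [0.703 0.338 0.021] [181. 344.]
side scoop 0.58 [0.702 0.342 0.023] [180. 345.]
{'fx': 371.64829954431775, 'fy': 371.64829954431775, 'cx': 318.07770938493496, 'cy': 243.14285057171057, 'mount': array([[ 7.39054464e-04, -9.51271626e-01, -3.08353284e-01,
         8.01046777e-02],
       [ 9.99999727e-01,  7.05947649e-04,  2.18925168e-04,
        -2.24991123e-04],
       [ 9.42397534e-06, -3.08353361e-01,  9.51271888e-01,
        -1.23871399e-01],
       [ 0.00000000e+00,  0.00000000e+00,  0.00000000e+00,
         1.00000000e+00]])}
```

View pics/scene0.png

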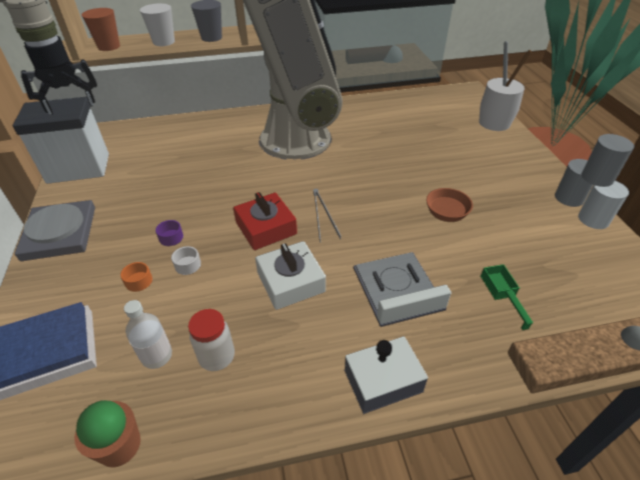

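View pics/side0.png

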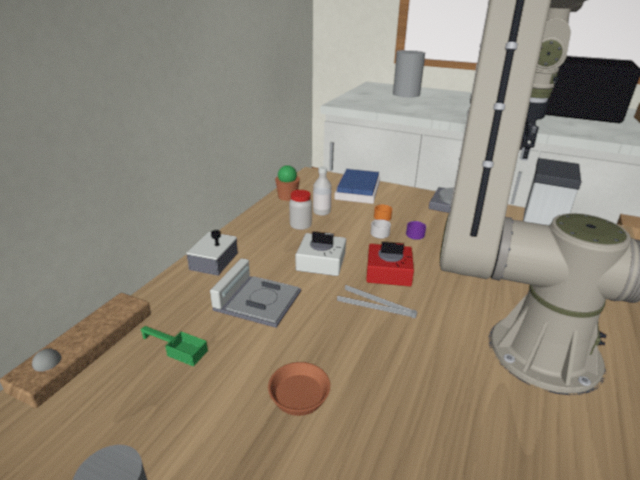

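Candidates in the scene picture:
- **Ramekins:** purple at (170,232), orange at (137,276) and white at (187,260). I choose white.
- **Timers:** red at (265,220), white at (290,272), and a white-topped box with a joystick at (385,372). I choose (290,272), which has a dial.
- **Stage:** (400,285), with the lamp bar on its near side. A grey hotplate-like thing stands at (58,230).

In the side picture the white ramekin is at (380,228), the timer at (321,252) and the stage at (257,297). I'll move the wrist camera high over the ramekin area for a close look.

carry_out --deltas '[{"tx": 0.37, "ty": -0.135}, {"tx": 0.37, "ty": -0.135}, {"tx": 0.37, "ty": -0.135}, {"tx": 0.37, "ty": -0.135}, {"tx": 0.37, "ty": -0.135}, {"tx": 0.37, "ty": -0.135}, {"tx": 0.37, "ty": -0.135}, {"tx": 0.37, "ty": -0.135}, {"tx": 0.37, "ty": -0.135}, {"tx": 0.37, "ty": -0.135}]' --fingers 0.085

```text
schema error: expected keys tx, ty, tz, spin
```

Run:
```python
from h import *
s=observe(); print(s['time_s'],s['eef_pos'],s['tcp_rot'])
a=save('wrist','w1.png')
for t in('ramekin','timer','dial_grip','jar','mist_bottle'):
    for r in recognise('wrist',t)[:5]: print(t,round(r['p'],2),np.round(r['centre'],3))
```

```text
1.0 [ 0.13766559 -0.558316    0.25004155] [ 7.41619360e-05  9.92702018e-01  1.20593110e-01 -4.31650363e-06]
```

View pics/w1.png

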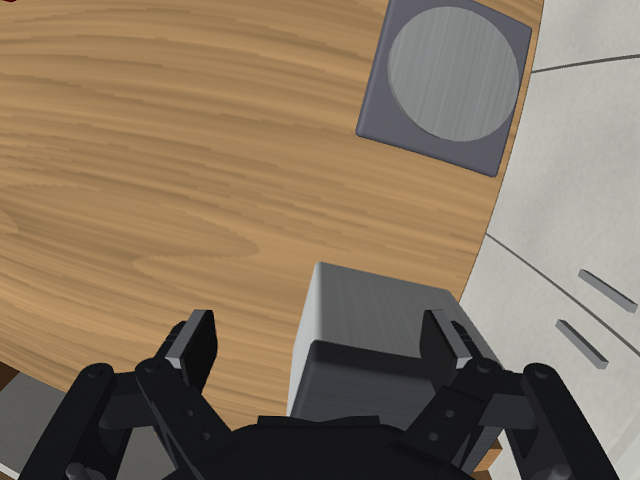

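The move was refused because every row needs all four keys. The picture shows only the start pose: the hotplate at (455,75) and a bin under the gripper.

carry_out --deltas '[{"tx": 0.055, "ty": -0.024, "tz": 0, "spin": 0}, {"tx": 0.11, "ty": -0.047, "tz": 0, "spin": 0}, {"tx": 0.165, "ty": -0.071, "tz": 0, "spin": 0}, {"tx": 0.22, "ty": -0.095, "tz": 0, "spin": 0}, {"tx": 0.27, "ty": -0.116, "tz": 0, "spin": 0}, {"tx": 0.3, "ty": -0.13, "tz": 0, "spin": 0}, {"tx": 0.3, "ty": -0.13, "tz": 0, "spin": 0}, {"tx": 0.3, "ty": -0.13, "tz": 0, "spin": 0}, {"tx": 0.3, "ty": -0.13, "tz": 0, "spin": 0}]' --fingers 0.085

```text
time_s: 2.42
eef_pos: [0.397, -0.3611, 0.25]
tcp_rot: [0.0, 0.993, 0.12, -0.0]
contact_force: [0.3, -0.9, -0.3]
grip_width: 0.995
gripper_force: 0.0
```

Run:
```python
from h import *
s=observe(); print(s['time_s'],s['eef_pos'],s['tcp_rot'])
a=save('wrist','w2.png')
for t in('ramekin','timer','dial_grip','jar'):
    for r in recognise('wrist',t)[:5]: print(t,round(r['p'],2),np.round(r['centre'],3))
```

```text
2.425 [ 0.39700661 -0.36109424  0.25001256] [ 1.21691599e-04  9.92803854e-01  1.19751753e-01 -1.02170263e-04]
ramekin 0.95 [ 0.486 -0.337  0.001]
ramekin 0.95 [ 0.378 -0.372  0.006]
ramekin 0.57 [ 0.509 -0.446  0.008]
timer 0.78 [ 0.399 -0.162  0.053]
timer 0.58 [ 0.542 -0.132  0.057]
dial_grip 0.83 [ 0.401 -0.154  0.072]
dial_grip 0.61 [ 0.551 -0.12   0.066]
```

View pics/w2.png

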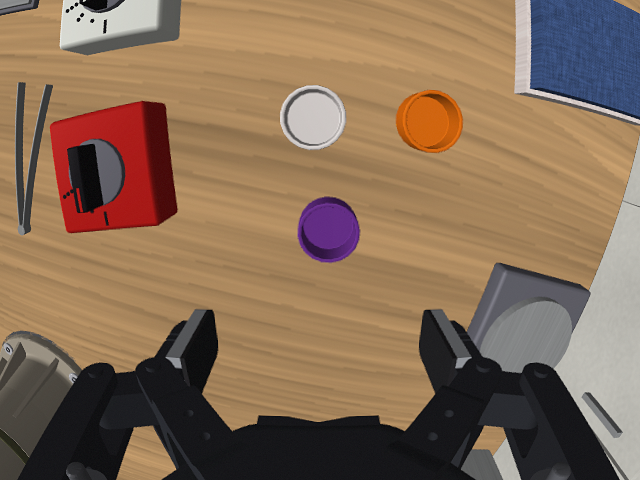

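The wrist view shows all three candidates close up: white ramekin at (312,117), upright, orange at (430,121), purple at (329,230). The white timer is at (120,10) and the red one at (112,170). White is confirmed. Next I triangulate its rim.

```bash
cat >> h.py <<'E'
def blob(im,u,v,h,lo=120,sat=50):
    c=im[v-h:v+h,u-h:u+h]; hsv=cv2.cvtColor(c,cv2.COLOR_RGB2HSV)
    m=((hsv[...,1]<sat)&(hsv[...,2]>lo)).astype(np.uint8)
    k=max(cv2.findContours(m,cv2.RETR_EXTERNAL,cv2.CHAIN_APPROX_NONE)[0],key=cv2.contourArea)
    (x,y),ax,an=cv2.fitEllipse(cv2.convexHull(k)); return x+u-h,y+v-h,ax,cv2.boundingRect(k)
def tri(o1,d1,o2,d2):
    d1=d1/np.linalg.norm(d1);d2=d2/np.linalg.norm(d2)
    s=np.linalg.lstsq(np.c_[d1,-d2],o2-o1,rcond=None)[0]; a=o1+d1*s[0];b=o2+d2*s[1]
    return (a+b)/2,np.linalg.norm(a-b)
def fray(n,u,v):
    c=camera_info(n);T=np.array(c['T']);return T[:3,3],T[:3,:3]@np.array([(u-c['cx'])/c['fx'],(v-c['cy'])/c['fy'],1])
E
python3 - <<'E'
from h import *
I=lambda f:cv2.imread('pics/'+f)[:,:,::-1].copy()
w=blob(I('w2.png'),312,117,45); print(w, wpt(w[0],w[1],0.036),wpt(w[0],w[1],0.018))
s=blob(I('scene0.png'),187,260,18); print(s, ray('scene',s[0],s[1],.025))
d=blob(I('side0.png'),380,228,14); print(d, ray('side',d[0],d[1],.02))
print(tri(*wray(w[0],w[1]),*fray('scene',s[0],s[1])))
print(camera_info('scene')['fx'])
E
```

```text
(312.63222885131836, 117.03076171875, (64.70732879638672, 66.0145263671875), (13, 13, 66, 65)) [ 0.48237815 -0.33466339  0.036     ] [ 0.48276842 -0.3343013   0.018     ]
(185.9111213684082, 259.4114227294922, (27.797653198242188, 29.697412490844727), (2, 4, 30, 28)) [ 0.4842569  -0.33300857  0.025     ]
(379.978928565979, 228.3330373764038, (19.765764236450195, 22.361146926879883), (4, 6, 21, 19)) [ 0.48136259 -0.3328896   0.02      ]
(array([ 0.48254169, -0.33390333,  0.02314157]), np.float64(0.0010288492585564422))
447.19689009507033
```

carry_out --deltas '[{"tx": 0.05, "ty": -0.003, "tz": 0.02, "spin": 0}, {"tx": 0.0894, "ty": -0.0057, "tz": 0.05, "spin": 0}, {"tx": 0.0894, "ty": -0.0057, "tz": 0.1, "spin": 0}, {"tx": 0.0894, "ty": -0.0057, "tz": 0.14, "spin": 0}, {"tx": 0.0894, "ty": -0.0057, "tz": 0.175, "spin": 0}, {"tx": 0.0894, "ty": -0.0057, "tz": 0.2, "spin": 0}, {"tx": 0.0894, "ty": -0.0057, "tz": 0.218, "spin": 0}, {"tx": 0.0894, "ty": -0.0057, "tz": 0.224, "spin": 0}, {"tx": 0.0894, "ty": -0.0057, "tz": 0.224, "spin": 0}, {"tx": 0.0894, "ty": -0.0057, "tz": 0.224, "spin": 0}]' --fingers 0.085

```text
time_s: 3.92
eef_pos: [0.4838, -0.3339, 0.027]
tcp_rot: [0.001, 0.993, 0.121, 0.001]
contact_force: [-2.0, -0.7, 0.3]
grip_width: 0.994
gripper_force: 0.0
```

carry_out --deltas '[{"tx": 0, "ty": 0, "tz": 0, "spin": 0}, {"tx": 0, "ty": 0, "tz": 0, "spin": 0}, {"tx": 0, "ty": 0, "tz": 0, "spin": 0}, {"tx": 0, "ty": 0, "tz": 0, "spin": 0}, {"tx": 0, "ty": 0, "tz": 0, "spin": 0}, {"tx": 0, "ty": 0, "tz": 0, "spin": 0}]' --fingers 0.045

```text
time_s: 4.68
eef_pos: [0.484, -0.334, 0.0274]
tcp_rot: [0.001, 0.993, 0.121, 0.001]
contact_force: [-0.7, 0.3, 4.8]
grip_width: 0.678
gripper_force: 64.6
```

carry_out --deltas '[{"tx": 0, "ty": 0, "tz": -0.02, "spin": 0}, {"tx": 0, "ty": 0, "tz": -0.06, "spin": 0}, {"tx": 0, "ty": 0, "tz": -0.11, "spin": 0}, {"tx": 0, "ty": 0, "tz": -0.16, "spin": 0}, {"tx": 0, "ty": 0, "tz": -0.2, "spin": 0}, {"tx": 0, "ty": 0, "tz": -0.224, "spin": 0}]' --fingers 0.045

```text
time_s: 5.42
eef_pos: [0.4838, -0.3337, 0.253]
tcp_rot: [0.001, 0.993, 0.121, 0.001]
contact_force: [-0.3, -0.4, -0.8]
grip_width: 0.681
gripper_force: 64.4
```

carry_out --deltas '[{"tx": 0.01, "ty": -0.03, "tz": 0, "spin": 0}, {"tx": 0.03, "ty": -0.08, "tz": 0, "spin": 0}, {"tx": 0.05, "ty": -0.13, "tz": 0, "spin": 0}, {"tx": 0.07, "ty": -0.18, "tz": 0, "spin": 0}, {"tx": 0.09, "ty": -0.23, "tz": 0, "spin": 0}, {"tx": 0.11, "ty": -0.28, "tz": 0, "spin": 0}, {"tx": 0.13, "ty": -0.33, "tz": 0, "spin": 0}, {"tx": 0.146, "ty": -0.36, "tz": 0, "spin": 0}, {"tx": 0.146, "ty": -0.36, "tz": 0, "spin": 0}, {"tx": 0.146, "ty": -0.36, "tz": 0, "spin": 0}]' --fingers 0.045

```text
time_s: 6.68
eef_pos: [0.5386, 0.051, 0.25]
tcp_rot: [0.0, 0.993, 0.121, -0.0]
contact_force: [0.4, 0.1, -0.7]
grip_width: 0.687
gripper_force: 64.4
```

Run:
```python
from h import *
s=observe(); print(s['time_s'],s['eef_pos'],s['tcp_rot'],s['joint_positions'])
np.save('s3.npy',s,allow_pickle=True)
a=save('wrist','w3.png')
for t in('stage','timer','dial_grip','ramekin'):
    for r in recognise('wrist',t)[:3]: print(t,round(r['p'],2),np.round(r['centre'],3))
```

```text
6.675 [0.53858707 0.05096646 0.24999608] [ 2.13549139e-04  9.92680118e-01  1.20773022e-01 -1.20066101e-04] [-5.38282579e-02  2.47163571e-01 -4.31494495e-02  1.28064546e+00
 -4.62367255e-04  2.84562729e+00]
stage 0.68 [0.652 0.11  0.012]
stage 0.49 [ 0.721 -0.246  0.045]
timer 0.81 [ 0.585 -0.094  0.059]
timer 0.56 [ 0.448 -0.142  0.047]
dial_grip 0.97 [ 0.579 -0.099  0.066]
dial_grip 0.73 [ 0.715 -0.249  0.047]
dial_grip 0.56 [ 0.377 -0.144  0.089]
ramekin 0.79 [ 0.384 -0.367  0.02 ]
ramekin 0.65 [ 0.504 -0.423  0.019]
ramekin 0.59 [0.536 0.05  0.241]
```

View pics/w3.png

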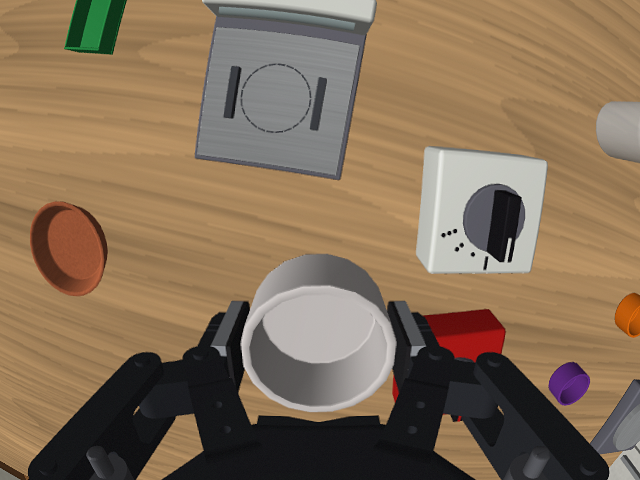

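The held ramekin is at (318,345), the ring centre at (276,98), and the stops at (232,92) and (319,104). The timer dial is at (495,217), its pointer's white line at (511,250), the rest dash at (486,263), and the dots climb to (449,233), clockwise.

Run:
```python
from h import *
s=np.load('s3.npy',allow_pickle=True).item()
im=cv2.imread('pics/w3.png'); g=cv2.cvtColor(im,cv2.COLOR_BGR2GRAY)
def comp(u,v,thr,h=40,inv=True):
    m=((g<thr) if inv else (g>thr)).astype(np.uint8); n,l,st,c=cv2.connectedComponentsWithStats(m)
    sub=[(np.hypot(*(c[i]-[u,v])),i) for i in range(1,n) if st[i,4]>30]; i=min(sub)[1]
    return c[i],st[i],l==i
for thr in (70,80):
  a=comp(232,92,thr);b=comp(319,104,thr); print(thr,a[0],a[1],b[0],b[1])
A=wpt(*a[0],.027,s);B=wpt(*b[0],.027,s); print('stops',A,B,'mid',(A+B)/2,np.linalg.norm(A-B),'yaw from stops',np.degrees(np.arctan2(-(A-B)[0],(A-B)[1])))
# ring: local dark thin
bh=cv2.morphologyEx(g,cv2.MORPH_BLACKHAT,np.ones((7,7)))
ys,xs=np.nonzero(bh[55:142,236:313]>25); xs=xs+236;ys=ys+55
r=np.hypot(xs-276,ys-98);k=(r>28)&(r<42)
for z in (.016,):
  P=np.array([wpt(x,y,z,s)[:2] for x,y in zip(xs[k],ys[k])])
  sol=np.linalg.lstsq(np.c_[2*P,np.ones(len(P))],(P**2).sum(1),rcond=None)[0]
  c=sol[:2];print('ring',z,c,'diam',2*np.sqrt(sol[2]+c@c),k.sum())
# ring seen in scene: triangulate height
sc=cv2.imread('pics/scene0.png');
print('ring px scene pred',px('scene',[*c,.016]))
cv2.imwrite('pics/c.png',np.hstack([cv2.resize(sc[240:325,245:450],None,fx=3.5,fy=3.5,interpolation=2)]))
# timer corners on top z=.055
for u,v in((427,148),(546,160),(533,272),(430,271)): print(u,v,wpt(u,v,.055,s)[:2])
for n,z,u,v in(('dash',.055,486,263),('d1',.055,473,254.5),('d2a',.055,459.5,245.5),('d3',.055,449,233),('disc',.064,493,217)): print(n,wpt(u,v,z,s)[:2])
```

```text
70 [232.0876494  91.9123506] [224  66  17  52 502] [318.09090909 103.22979798] [310  77  17  53 396]
80 [232.04174573  91.96963947] [224  66  17  53 527] [318.04895105 103.3030303 ] [310  77  17  53 429]
stops [0.6310056  0.15615204 0.027     ] [0.63742398 0.07556742 0.027     ] mid [0.63421479 0.11585973 0.027     ] 0.08083981565560258 yaw from stops 4.553868804725811
ring 0.016 [0.6343623  0.11729906] diam 0.0667490114397832 386
ring px scene pred [395. 279.]
427 148 [ 0.62367696 -0.02593386]
546 160 [ 0.65192673 -0.14955043]
533 272 [ 0.53927442 -0.1814145 ]
430 271 [ 0.51447674 -0.0651692 ]
dash [ 0.53580216 -0.12062542]
d1 [ 0.54078366 -0.10302054]
d2a [ 0.54595574 -0.08558131]
d3 [ 0.55495177 -0.07072286]
disc [ 0.58244436 -0.10504125]
```

View pics/c.png

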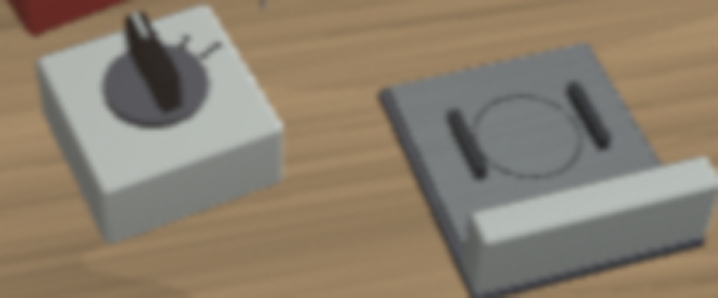

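The crop shows the ring at about (396,279) in the full picture. My plane projection predicted (395,279), so the plate height of 16 mm agrees. Now I check where the ramekin sits in the grip.

Run:
```python
from h import *
s=np.load('s3.npy',allow_pickle=True).item()
im=cv2.imread('pics/w3.png')[:,:,::-1].copy()
for L,Rr in ((( 243,348),(395,348)),):
  print(wpt(*L,.259,s),wpt(*Rr,.259,s))
print('rim top/bot',wpt(319,285,.259,s),wpt(319,411,.259,s))
p=(wpt(319,285,.259,s)+wpt(319,411,.259,s))/2
q=(wpt(243,348,.259,s)+wpt(395,348,.259,s))/2
e=np.array(s['eef_pos']); X=np.array([np.cos(.2421),np.sin(.2421),0]); Y=np.array([np.sin(.2421),-np.cos(.2421),0])
for c in(p,q): print('offset in tool',(c-e)@X,(c-e)@Y)
d=np.array([.6343,.1168,0])-e; print('to ring',d@X,d@Y)
```

```text
[0.53336475 0.078797   0.259     ] [0.54700595 0.02354221 0.259     ]
rim top/bot [0.56577283 0.05755773 0.259     ] [0.50932199 0.04349939 0.259     ]
offset in tool -0.0011143208059819938 0.00017587933402397706
offset in tool 0.0016003727783935606 0.0001859508415425842
to ring 0.10870468149024637 -0.04096721531792344
```

carry_out --deltas '[{"tx": 0.03, "ty": -0.01, "tz": 0, "spin": -0.17}, {"tx": 0.06, "ty": -0.02, "tz": 0, "spin": -0.34}, {"tx": 0.09, "ty": -0.03, "tz": 0, "spin": -0.51}, {"tx": 0.1087, "ty": -0.041, "tz": 0, "spin": -0.68}, {"tx": 0.1087, "ty": -0.041, "tz": 0, "spin": -0.85}, {"tx": 0.1087, "ty": -0.041, "tz": 0, "spin": -1.02}, {"tx": 0.1087, "ty": -0.041, "tz": 0, "spin": -1.19}, {"tx": 0.1087, "ty": -0.041, "tz": 0, "spin": -1.36}, {"tx": 0.1087, "ty": -0.041, "tz": 0, "spin": -1.407}, {"tx": 0.1087, "ty": -0.041, "tz": 0, "spin": -1.407}]' --fingers 0.045

```text
time_s: 8.18
eef_pos: [0.6346, 0.1162, 0.2499]
tcp_rot: [0.0, 0.68, 0.734, -0.0]
contact_force: [-0.5, -0.2, -0.3]
grip_width: 0.68
gripper_force: 64.5
```

carry_out --deltas '[{"tx": 0, "ty": 0, "tz": 0.03, "spin": 0}, {"tx": 0, "ty": 0, "tz": 0.07, "spin": 0}, {"tx": 0, "ty": 0, "tz": 0.11, "spin": 0}, {"tx": 0, "ty": 0, "tz": 0.145, "spin": 0}, {"tx": 0, "ty": 0, "tz": 0.17, "spin": 0}, {"tx": 0, "ty": 0, "tz": 0.185, "spin": 0}, {"tx": 0, "ty": 0, "tz": 0.19, "spin": 0}, {"tx": 0, "ty": 0, "tz": 0.19, "spin": 0}, {"tx": 0, "ty": 0, "tz": 0.19, "spin": 0}]' --fingers 0.045

```text
time_s: 9.3
eef_pos: [0.6354, 0.117, 0.0612]
tcp_rot: [0.001, 0.679, 0.734, 0.001]
contact_force: [-0.2, -0.5, -1.2]
grip_width: 0.68
gripper_force: 64.5
```

Run:
```python
from h import *
s=observe(); print(s['time_s'],s['eef_pos'],s['tcp_rot'],s['contact_force'])
np.save('s4.npy',s,allow_pickle=True)
w=save('wrist','w4.png'); sc=save('scene','scene4.png'); sd=save('side','side4.png')
o=np.hstack([w, cv2.resize(sc[230:320,350:450],(533,480),interpolation=2)])
cv2.imwrite('pics/c4.png',cv2.resize(o,None,fx=.68,fy=.68)[:,:,::-1])
```

```text
9.3 [0.63543308 0.11701368 0.06124485] [0.0007787  0.67903521 0.73410492 0.00073484] [-0.20296064 -0.53622749 -1.16675928]
```

View pics/c4.png

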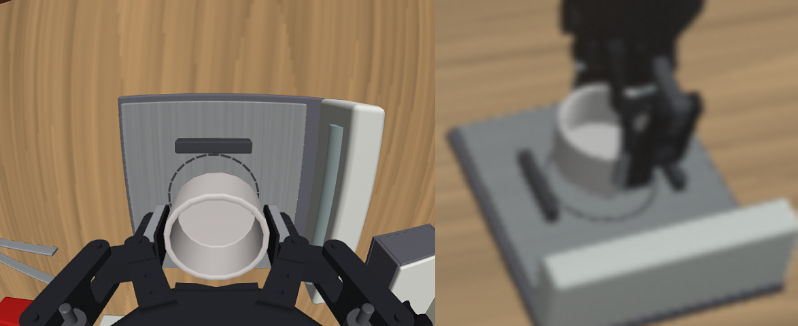

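The left half shows the ramekin held level at (216,238) over the plate, aligned with the stops, with the ring about (214,195) behind it. The right half shows the same from the scene camera, with nothing in the way. I'll re-fit the visible ring arc and the far stop before lowering.

Run:
```python
from h import *
s=np.load('s4.npy',allow_pickle=True).item()
im=cv2.imread('pics/w4.png'); g=cv2.cvtColor(im,cv2.COLOR_BGR2GRAY)
bh=cv2.morphologyEx(g,cv2.MORPH_BLACKHAT,np.ones((9,9)))
y0,y1,x0,x1=228,292,240,388
ys,xs=np.nonzero(bh[y0:y1,x0:x1]>25); xs=xs+x0;ys=ys+y0
P=np.array([wpt(x,y,.016,s)[:2] for x,y in zip(xs,ys)])
c0=np.array([.6343,.1168]); r=np.linalg.norm(P-c0,axis=1); k=(abs(r-.033)<.005)
from scipy.optimize import least_squares
f=least_squares(lambda c:np.linalg.norm(P[k]-c,axis=1)-.033,c0,loss='soft_l1',f_scale=.001); print('ring',f.x,k.sum(),f.cost)
m=(g<75).astype(np.uint8); n,l,st,c=cv2.connectedComponentsWithStats(m)
i=min(range(1,n),key=lambda i:np.hypot(*(c[i]-[314,215]))+(st[i,4]<200)*1e3)
print(c[i],st[i]); 
pts=np.argwhere(l==i)[:,::-1].astype(np.float32)
W=np.array([wpt(u,v,.028,s)[:2] for u,v in pts]); print('stop mean',W.mean(0)); u,sv,vt=np.linalg.svd(W-W.mean(0),full_matrices=False); print('stop yaw',np.degrees(np.arctan(vt[0,1]/vt[0,0])))
# ramekin rim
print('rim centre', wpt(163/.68,238/.68,.070,s)[:2],wpt(269/.68,238/.68,.070,s)[:2])
```

```text
ring [0.63435092 0.11656834] 574 6.52643170916971e-05
[313.44838581 214.24750897] [ 257  203  114   26 2509]Traceback (most recent call last):
  File "<stdin>", line 15, in <module>
  File "h.py", line 19, in wpt
    o,d=wray(u,v,s); return o+d*(z-o[2])/d[2]
        ~~~~^^^^^^^
  File "h.py", line 13, in wray
    c=camera_info('wrist'); s=s or observe()
ValueError: time passes only in moves, steps and waits
```

carry_out --deltas '[{"tx": 0, "ty": -0.001, "tz": 0.004, "spin": 0}, {"tx": 0, "ty": -0.001, "tz": 0.009, "spin": 0}, {"tx": 0, "ty": -0.001, "tz": 0.013, "spin": 0}, {"tx": 0, "ty": -0.001, "tz": 0.015, "spin": 0}, {"tx": 0, "ty": -0.001, "tz": 0.016, "spin": 0}, {"tx": 0, "ty": -0.001, "tz": 0.0165, "spin": 0}, {"tx": 0, "ty": -0.001, "tz": 0.0165, "spin": 0}]' --fingers 0.045

```text
time_s: 10.32
eef_pos: [0.6337, 0.1169, 0.0436]
tcp_rot: [0.0, 0.679, 0.734, 0.0]
contact_force: [0.3, -0.3, -1.1]
grip_width: 0.684
gripper_force: 64.6
```

carry_out --deltas '[{"tx": 0, "ty": 0, "tz": 0.0005, "spin": 0}, {"tx": 0, "ty": 0, "tz": 0.0005, "spin": 0}, {"tx": 0, "ty": 0, "tz": 0.001, "spin": 0}, {"tx": 0, "ty": 0, "tz": 0.001, "spin": 0}]' --fingers 0.045

```text
time_s: 10.82
eef_pos: [0.6337, 0.1169, 0.0434]
tcp_rot: [0.0, 0.679, 0.734, 0.0]
contact_force: [-2.7, -0.8, 6.1]
grip_width: 0.677
gripper_force: 65.3
```

It now rests on the plate with about 6 N. I open gently to 72 mm.

carry_out --deltas '[{"tx": 0, "ty": 0, "tz": 0, "spin": 0}, {"tx": 0, "ty": 0, "tz": 0, "spin": 0}, {"tx": 0, "ty": 0, "tz": 0, "spin": 0}, {"tx": 0, "ty": 0, "tz": 0, "spin": 0}]' --fingers 0.072

```text
time_s: 11.32
eef_pos: [0.6335, 0.1169, 0.0423]
tcp_rot: [-0.0, 0.679, 0.734, -0.0]
contact_force: [0.1, -0.4, -0.0]
grip_width: 0.846
gripper_force: 0.0
```

carry_out --deltas '[{"tx": 0, "ty": 0, "tz": -0.005, "spin": 0}, {"tx": 0, "ty": 0, "tz": -0.015, "spin": 0}, {"tx": 0, "ty": 0, "tz": -0.04, "spin": 0}, {"tx": 0, "ty": 0, "tz": -0.08, "spin": 0}, {"tx": 0, "ty": 0, "tz": -0.13, "spin": 0}, {"tx": 0, "ty": 0, "tz": -0.18, "spin": 0}, {"tx": 0, "ty": 0, "tz": -0.2, "spin": 0}]' --fingers 0.072

```text
time_s: 12.2
eef_pos: [0.6349, 0.117, 0.2476]
tcp_rot: [0.002, 0.679, 0.734, 0.002]
contact_force: [0.6, 0.3, -0.6]
grip_width: 0.843
gripper_force: 0.0
```

carry_out --deltas '[{"tx": -0.02, "ty": 0.002, "tz": 0, "spin": -0.175}, {"tx": -0.05, "ty": 0.004, "tz": 0, "spin": -0.35}, {"tx": -0.08, "ty": 0.006, "tz": 0, "spin": -0.525}, {"tx": -0.11, "ty": 0.008, "tz": 0, "spin": -0.7}, {"tx": -0.14, "ty": 0.01, "tz": 0, "spin": -0.875}, {"tx": -0.17, "ty": 0.01, "tz": 0, "spin": -1.05}, {"tx": -0.2, "ty": 0.01, "tz": 0, "spin": -1.225}, {"tx": -0.203, "ty": 0.01, "tz": 0, "spin": -1.4}, {"tx": -0.203, "ty": 0.01, "tz": 0, "spin": -1.575}, {"tx": -0.203, "ty": 0.01, "tz": 0, "spin": -1.754}]' --fingers 0.06

```text
time_s: 13.45
eef_pos: [0.6593, -0.085, 0.2434]
tcp_rot: [0.0, -0.133, 0.991, -0.0]
contact_force: [-0.2, -0.5, -1.5]
grip_width: 0.702
gripper_force: 0.0
```

carry_out --deltas '[{"tx": 0, "ty": 0, "tz": 0, "spin": 0}, {"tx": 0, "ty": 0, "tz": 0, "spin": 0}, {"tx": 0, "ty": 0, "tz": 0, "spin": 0}]' --fingers 0.05

```text
time_s: 13.82
eef_pos: [0.6593, -0.0846, 0.2427]
tcp_rot: [0.0, -0.13, 0.992, -0.0]
contact_force: [0.5, 0.4, 0.9]
grip_width: 0.581
gripper_force: 0.0
```

Run:
```python
from h import *
s=observe(); print(s['time_s'],s['eef_pos'],s['tcp_rot'],s['joint_positions'][5])
np.save('s5.npy',s,allow_pickle=True)
w=save('wrist','w5.png'); 
for r in recognise('wrist','dial_grip')[:3]: print(round(r['p'],2),np.round(r['centre'],3))
sc=save('scene','scene5.png')
cv2.imwrite('pics/c5.png',cv2.resize(np.hstack([w, cv2.resize(sc[230:320,350:450],(533,480),interpolation=2)]),None,fx=.68,fy=.68)[:,:,::-1])
```

```text
13.825 [ 0.65932843 -0.08457735  0.24271074] [ 1.09595365e-04 -1.29503233e-01  9.91578990e-01 -8.80927745e-05] -0.5079237853656015
0.57 [ 0.578 -0.107  0.063]
```

View pics/c5.png

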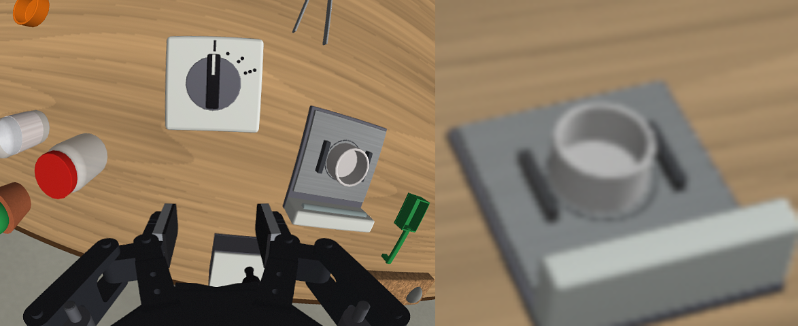

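The right half shows the ramekin standing upright inside the ring, between the stops, at about (603,150). The left half shows the timer at about (214,85) with its pointer at (214,65) towards the dash at (214,46), so the tool is nearly aligned with it. I'll measure the dial axis and yaw from this picture and the earlier w3.

```bash
sed -i "s/c=camera_info('wrist'); s=s or observe()/c=CW; s=s or observe()/" h.py; sed -i "3a CW=camera_info('wrist')" h.py
python3 - <<'E'
from h import *
s5=np.load('s5.npy',allow_pickle=True).item();s3=np.load('s3.npy',allow_pickle=True).item()
def an(f,s,u,v,hw):
  g=cv2.imread(f,0); 
  def comp(m,seed_fn):
    n,l,st,c=cv2.connectedComponentsWithStats(m.astype(np.uint8)); i=seed_fn(n,l,st,c); return l==i
  x0,x1,y0,y1=u-hw,u+hw,v-hw,v+hw
  sub=g[y0:y1,x0:x1]
  near=lambda n,l,st,c:max(range(1,n),key=lambda i:st[i,4]-20*np.hypot(*(c[i]-hw)))
  top=comp(sub>185,near)
  k=max(cv2.findContours(top.astype(np.uint8),0,1)[0],key=cv2.contourArea)[:,0]+[x0,y0]
  W=np.array([wpt(*p,.055,s)[:2] for p in k],np.float32); r=cv2.minAreaRect(W*1000); print(f,'top rect',r)
  d=comp((sub<150),near); d=cv2.morphologyEx(d.astype(np.uint8),cv2.MORPH_OPEN,np.ones((7,7)))
  k=max(cv2.findContours(d,0,1)[0],key=cv2.contourArea); e=cv2.fitEllipse(cv2.convexHull(k)); print('disc',e[0][0]+x0,e[0][1]+y0,e[1], wpt(e[0][0]+x0,e[0][1]+y0,.064,s)[:2])
  b=comp(sub<50,near); yx=np.argwhere(b); P=np.array([wpt(x+x0,y+y0,.094,s)[:2] for y,x in yx]); V=np.linalg.svd(P-P.mean(0),full_matrices=False)[2][0]
  print('bar',P.mean(0),np.degrees(np.arctan(V[1]/V[0])),len(P)); return e[0][0]+x0,e[0][1]+y0
a=an('pics/w5.png',s5,314,122,75); b=an('pics/w3.png',s3,484,213,72)
print(tri(*wray(*a,s5),*wray(*b,s3)))
E
```

```text
pics/w5.png top rect ((581.204833984375, -107.45510864257812), (115.26863861083984, 114.81619262695312), 12.828071594238281)
disc 313.2483825683594 121.44622802734375 (80.29537200927734, 82.1682357788086) [ 0.58084069 -0.10925639]
bar [ 0.58190062 -0.10900374] 13.084291813956828 1322
pics/w3.png top rect ((578.9431762695312, -100.64935302734375), (114.44054412841797, 129.3734588623047), 12.71893310546875)
disc 524.1829528808594 192.41393280029297 (114.7204360961914, 271.6024475097656) [ 0.61200227 -0.13071205]
bar [ 0.58091121 -0.10118848] 14.720027703871779 1704
(array([ 0.5967244 , -0.10867596,  0.09828847]), np.float64(0.031116690332102886))
```

The dial axis is at about (0.581,-0.1085). It is seen from directly overhead, so it hardly depends on height. Yaw is about 13 degrees. I descend over the bar.

carry_out --deltas '[{"tx": 0.04, "ty": -0.0015, "tz": 0, "spin": 0.033}, {"tx": 0.0816, "ty": -0.003, "tz": 0, "spin": 0.033}, {"tx": 0.0816, "ty": -0.003, "tz": 0.03, "spin": 0.033}, {"tx": 0.0816, "ty": -0.003, "tz": 0.07, "spin": 0.033}, {"tx": 0.0816, "ty": -0.003, "tz": 0.105, "spin": 0.033}, {"tx": 0.0816, "ty": -0.003, "tz": 0.13, "spin": 0.033}, {"tx": 0.0816, "ty": -0.003, "tz": 0.145, "spin": 0.033}, {"tx": 0.0816, "ty": -0.003, "tz": 0.151, "spin": 0.033}, {"tx": 0.0816, "ty": -0.003, "tz": 0.151, "spin": 0.033}, {"tx": 0.0816, "ty": -0.003, "tz": 0.151, "spin": 0.033}]' --fingers 0.05

```text
time_s: 15.22
eef_pos: [0.582, -0.1089, 0.0926]
tcp_rot: [0.001, -0.114, 0.993, -0.0]
contact_force: [-0.5, 0.2, -0.3]
grip_width: 0.583
gripper_force: 0.0
```

carry_out --deltas '[{"tx": 0, "ty": 0, "tz": 0, "spin": 0}, {"tx": 0, "ty": 0, "tz": 0, "spin": 0}, {"tx": 0, "ty": 0, "tz": 0, "spin": 0}, {"tx": 0, "ty": 0, "tz": 0, "spin": 0}, {"tx": 0, "ty": 0, "tz": 0, "spin": 0}, {"tx": 0, "ty": 0, "tz": 0, "spin": 0}, {"tx": 0, "ty": 0, "tz": 0, "spin": 0}]' --fingers 0.0

```text
time_s: 16.1
eef_pos: [0.5817, -0.1092, 0.0922]
tcp_rot: [0.001, -0.114, 0.994, -0.001]
contact_force: [-0.8, -2.1, 5.9]
grip_width: 0.15
gripper_force: 61.1
```

Run:
```python
from h import *
s=observe(); print(s)
```

```text
{'time_s': 16.1, 'joint_positions': array([-3.20805894e-01,  4.34865568e-01, -1.75613074e-01,  9.58803783e-01,
       -7.43395102e-04, -5.48631219e-01]), 'joint_vel': array([-0.00086953, -0.00140318, -0.00057049, -0.00151273,  0.00172619,
       -0.00064302]), 'joint_torque': array([  1.55326545, -48.4464705 ,  24.90417659,  -0.13394168,
         0.69961701,  -0.07100353]), 'eef_pos': array([ 0.58172265, -0.10921677,  0.09224937]), 'tcp_rot': array([ 5.30003497e-04, -1.13666146e-01,  9.93518644e-01, -6.55919085e-04]), 'contact_force': array([-0.76923756, -2.07425872,  5.90791731]), 'moment': array([-0.40224817,  0.22252359, -0.11676689]), 'gripper_force': 61.147202253341675, 'grip_width': 0.1500768552717373}
```

The grip bites the bar at 61 N. Now I turn clockwise in small steps.

carry_out --deltas '[{"tx": 0, "ty": 0, "tz": 0, "spin": 0.12}, {"tx": 0, "ty": 0, "tz": 0, "spin": 0.24}, {"tx": 0, "ty": 0, "tz": 0, "spin": 0.36}, {"tx": 0, "ty": 0, "tz": 0, "spin": 0.48}, {"tx": 0, "ty": 0, "tz": 0, "spin": 0.6}, {"tx": 0, "ty": 0, "tz": 0, "spin": 0.6}]' --fingers 0.0

```text
time_s: 16.85
eef_pos: [0.5817, -0.1099, 0.0923]
tcp_rot: [0.001, 0.186, 0.983, -0.001]
contact_force: [-1.9, -4.6, 4.9]
grip_width: 0.147
gripper_force: 61.1
```

Run:
```python
from h import *
s=observe(); q=s['tcp_rot'];print(s['eef_pos'],2*np.arctan2(q[2],q[1]),s['contact_force'],s['moment'],s['grip_width'])
```

```text
[ 0.58171115 -0.10988475  0.09225085] 2.76833833087113 [-1.89433356 -4.62001008  4.86250032] [-0.89309764  0.27531678  0.04311057] 0.147045967461498
```

carry_out --deltas '[{"tx": 0, "ty": 0, "tz": 0, "spin": 0.12}, {"tx": 0, "ty": 0, "tz": 0, "spin": 0.24}, {"tx": 0, "ty": 0, "tz": 0, "spin": 0.36}, {"tx": 0, "ty": 0, "tz": 0, "spin": 0.48}, {"tx": 0, "ty": 0, "tz": 0, "spin": 0.58}, {"tx": 0, "ty": 0, "tz": 0, "spin": 0.61}, {"tx": 0, "ty": 0, "tz": 0, "spin": 0.61}, {"tx": 0, "ty": 0, "tz": 0, "spin": 0.61}]' --fingers 0.0

```text
time_s: 17.85
eef_pos: [0.5814, -0.1104, 0.0923]
tcp_rot: [0.001, 0.472, 0.882, -0.001]
contact_force: [-2.6, -5.5, 5.7]
grip_width: 0.147
gripper_force: 61.1
```

Run:
```python
from h import *
s=observe(); q=s['tcp_rot'];y=2*np.arctan2(q[2],q[1]);print(s['eef_pos'],y,3.3695-y,s['contact_force'],s['moment'],s['grip_width'],s['gripper_force'])
np.save('s6.npy',s,allow_pickle=True)
w=save('wrist','w6.png'); sc=save('scene','scene6.png'); sd=save('side','side6.png')
f=lambda i:cv2.resize(i,(390,290),interpolation=2)
o=np.vstack([np.hstack([f(w),f(sc[225:315,235:355])]),np.hstack([f(sd[215:290,280:380]),f(sc[230:320,350:470])])])
cv2.imwrite('pics/c6.png',o[:,:,::-1])
```

```text
[ 0.58135185 -0.11039987  0.09225542] 2.1590143250885867 1.2104856749114132 [-2.55281745 -5.49858881  5.74061503] [-1.22299055  0.45613798  0.16313168] 0.1470361350280652 61.130157709121704
```

View pics/c6.png

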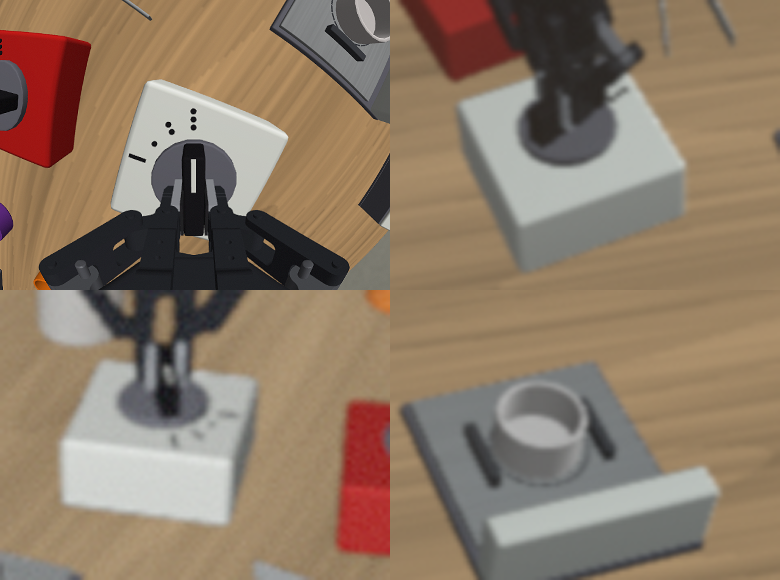

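The pointer's white line at (194,170) lines up with the three dots at (194,118), and the gripper is still holding the bar. The ramekin is upright in the ring. I'm handing in.

```bash
python3 -c "
from plant import *
print(sign_off())"
```

```text
the job is handed in; nothing more can be done
None
```

The white ramekin stands upright in the ring between the stops, released, and the white timer's dial was then turned about 1.21 rad to the third click and is still gripped there; the job was handed in at about 18 s, with no verdict returned.

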